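Raise the bench guard's window to the marker

TASK

Push the clear window of the bench guard up with your fingertips from beneath its lip until the underside of the lip is level with the point of the black marker clamped to the frame, without pushing it on well past the mark. Leave it standing there and take your hand away; do not grip anything, and leave the things lying around undisturbed.

Things in the scene. Friction and masses are not known exactly. Their poses are not given: they have to be found in the camera images.
- guard: Fixed upright frame 522 mm wide, 482 high, open behind: two posts 34 mm square, 207 mm either side of the middle, grey weight boxes outside them, head beam, sill 8 mm high. Feet 20 mm high run fore and aft under the posts (90 mm to the front), 377 mm clear between. Origin on the bench under the middle of the window plane; front faces -x, y along the width, z up. Place and yaw vary.
- sash: The clear window (378 x 150 mm), at its lip: a 200 mm wide (y) aluminium ledge, 45 mm out from the bottom rail to the robot; underside flat, level with the rail's; top slopes 45 deg up to the pane. Origin: middle of the lip's front lower edge, 52 mm before the guard's; same axes. Starts 80-120 mm up, slides up to 310. Counterweighted: stays where left (3 N friction), moves with 2-5 N up or down.
- mark (a point): Tip of the pointer of the height marker, a black plastic clamp 42 mm wide, 30 mm high with a round nut, fixed firmly on the front of the guard's -y post (on the right seen from the robot). It points inward (+y) over the window's edge, 25 mm before the window plane, 176 mm from its middle. The tip's height, 170 to 285 mm above the bench, is the mark.
- breadboard: White solderless breadboard, 55 x 165 x 9 mm, loose on the bench behind the guard; origin at the centre of its underside, long side along y. Leave alone.
- jar: Small clear jar, 48 mm across and 62 mm high, loose, standing in front of the guard towards its +y side; origin at the centre of its underside. Leave alone.
- screwdriver: Screwdriver lying loose on the bench in front of the guard towards its -y side, handle to its own -x; origin on its underside. Leave alone.
- spool: Grey plastic spool, 50 mm across and 40 mm high, loose, standing behind the guard; origin at the centre of its underside. Leave alone.

How it is judged:
On the way, in this order (a step that is already met when the one before it is completed fails the run):
1. the fingers push the lip, and the window has risen by 20 mm ((contact force between the fingers and sash_c0 above 0.3 N or contact force between the fingers and sash_c2 above 0.3 N) and distance of sash from where it was at the start of the episode above 0.02 m and z of sash in the frame of mark below -0.025 m), for 0.03 s.
2. the fingers are still pushing the lip as it comes within 25 mm of the mark ((contact force between the fingers and sash_c0 above 0.3 N or contact force between the fingers and sash_c2 above 0.3 N) and z of sash in the frame of mark between -0.025 and 0.02 m), for 0.03 s.
At the end, for the whole second after the job is handed in: The underside of the lip stands within 7 mm of the height of the marker's tip and the window is at rest, let go; breadboard, jar, screwdriver and spool are within 20 mm of where they were (z of sash in the frame of mark between -0.007 and 0.007 m and linear speed of sash below 0.005 m/s and distance of each of breadboard, jar, screwdriver, spool from where it was at the start of the episode below 0.02 m); the robot touches nothing.
It fails at once if the window is pushed more than 20 mm above the mark (z of sash in the frame of mark above 0.02 m).
It fails at once if the window is taken by its top edge instead of pushed from beneath (contact force between the fingers and sash_c4 above 1 N).
It fails at once if the breadboard, jar, screwdriver or spool is moved by more than 20 mm or lifted (distance of any of breadboard, jar, screwdriver, spool from where it was at the start of the episode above 0.02 m).
It also fails if it takes over 40 s, if anything falls off the work surface, if the arm or the gripper's body presses on something with over 40 N, if the wrist force passes 120 N, or if a joint passes its speed limit or range.

ROBOT

A 7-joint arm with a two-finger parallel gripper is mounted at the origin on the work surface. World frame = base frame: x ahead of the robot, y to its left, z up, the work surface at z = 0. Lengths are in m, angles in rad, forces in N, time in s.
With the tool pointing down it reaches from about 0.4 to 0.875 m from the base axis. Payload 4.4 kg.
Tool frame: the origin (TCP) lies between the finger pads; the fingertips stand 19 mm ahead of it and the grasp point (between the pads) is the TCP; z points along the fingers, y is the line along which they close (so a half turn about z gives the same grasp; the last joint's range is limited). The gripper opens to 85 mm and grips with 20 to 120 N. Pads are 22 mm wide; open, the fingers measure 114 mm over their backs; the gripper's body (76 mm by 85 mm) begins 54 mm behind the grasp point. The pads swing forward as they close: fully open they stand 13 mm farther back than shut.
Start: joints at [1.055, 0.628, 0.038, 1.517, -0.027, 0.996, -0.02], TCP at [0.283, -0.585, 0.213] pointing down, gripper open.
Joint ranges: [-3.06, 3.06], [-0.37, 2.12], [-1.25, 1.32], [0.18, 2.47], [-1.1, 4.24], [0.23, 1.98], [-2.94, 2.94]. Speed limits (rad/s): [2.57, 2.57, 3.14, 3.14, 3.14, 3.14, 3.14].

INTERFACE

Orientations are given as [roll, pitch, yaw] about the fixed x, y, z axes, in that order (R = Rz(yaw) Ry(pitch) Rx(roll)).
In Python, from plant import telemetry, optics, arm, cut_out, place_of gives the robot as it stands. The module is installed in compiled form; this text tells all that it offers.
- The arm moves only by the tool jog_arm, never from a script. Its argument "rows" is a list of rows, each a list of 3 entries, a list of its own where there are three numbers: the turn, a rotation vector about the world's x, y, z in rad, then the shift along the world's x, y, z in cm, then the finger opening in cm, from 0 to 8.54. A call has 1 to 10 rows; each row shifts and turns the commanded pose from where the row before left it; what a row does not reach is not made up. A row lasts 1/12 s, in which the tool goes at most 41.7 mm and 7.16 degrees, less where a joint would pass 70% of its speed; a pose out of reach is approached as far as the arm can. A call is refused whole if a number of a shift passes 4.17 or a number of a turn 0.125, either way. A call with a gripper value outside its range is refused whole. The fingers move at their own pace and stop on an object; "newtons" is the grip in N (left out, the last holds). Time passes only in rows, so rows that do not move let the fingers close. It gives the time, the measured TCP pose, the force, the opening and the grip force at its end, in the units of the state.
- telemetry.observe(): the state, without advancing time (a new reading comes with each control period).
- optics.get_image(name): name is "side" or "top" or "wrist"; returns (picture, depth): 384x512x3 uint8, blue, green, red; 384x512 float32, m along the optical axis (not along the pixel's ray), 0 where there is no reading.
- optics.camera_model(name): a dict with "fovy" (degrees; the focal length in pixels is half the picture's height over the tangent of half this angle, whatever the lens; pixels are square), "cx", "cy" (the principal point, pixels), "eye" and "attitude" of the camera in the world. Camera axes: x right, y up, looking along -z (the intrinsics and any distortion apply to the point x, -y, -z); pixel columns grow to the right and rows downward; lengths in m; the calibration is good to about 2 mm. A picture is of the moment at which its call begins: read the wrist's pose just before it. camera_model takes no time and is no camera call; for the wrist camera it gives the pose at the moment of the call.
- arm.close_job(): hands the job in; it is judged then, once.
Trained networks look in the newest picture that a camera, given by its name, has taken for a name from the list of things; names that differ only in an ending like _2 or _b are one class to them, and where a whole thing is asked for, a point or a joint stands for the part that bears it (a point fixed in the world has none). Each returns a list of dicts, best first, with "confidence" (0 to 1); they miss things now and then, are a little off and sometimes report something else, mostly with a low value. They report only what shows in the picture. A call takes as long as a camera call.
- cut_out(name, camera): "pixels" (384x512 bool, what is visible of it) and "at" ([column, row] in pixels, amid what is visible of it).
- place_of(name, camera): "at" ([column, row] in pixels: a listed point, or the origin of a listed thing).
The state is a dict: "time_s": time; "joint_positions": joint angles; "joint_velocities": joint speeds; "joint_efforts": joint torques, N m; "position": TCP position; "tool_rot": TCP orientation; "contact_force": force on the tool from outside, world axes, zero at the start; "moment": the same for the moment, N m; "gripper_width": finger opening in m; "grasp_force": force on a finger pad.
Only numpy, scipy, OpenCV 4.12 (cv2) and the standard library are available. Lean on these libraries where they do the work, as an engineer would, in place of code of your own. Each camera call takes 0.05 s, during which the arm holds its last target. There are 200 camera calls.

## Working session

There is one attempt and no reset: what is moved stays moved. The work goes in short steps, Python scripts to look and compute and a tool call to move; the robot and the scene stay as the last step left them, time stands still between calls to the robot, and variables do not carry over. Pictures are saved under pics/ and viewed, at most 10 in all, crops included, and the job is handed in when it is done.

Besides the shell and the picture viewer there is one more tool, called as name(argument=value, ...) on one line, values as JSON. jog_arm: Moves the arm, as the interface text tells. Its arguments: {"type":"object","properties":{"rows":{"type":"array"},"newtons":{"type":"number"}},"required":["rows"]}

```bash
mkdir -p pics
cat > h.py <<'E'
import numpy as np, cv2
from scipy.spatial.transform import Rotation as R
from plant import telemetry, optics, arm, cut_out, place_of
def att(m):
    a=np.array(m["attitude"],float)
    return a if a.shape==(3,3) else (R.from_euler('xyz',a).as_matrix() if a.size==3 else R.from_quat(a).as_matrix())
def pt(m,uv,d):
    f=192/np.tan(np.radians(m["fovy"])/2)
    u,v=uv
    return np.array(m["eye"])+att(m)@np.array([(u-m["cx"])/f*d,-(v-m["cy"])/f*d,-d])
E
python3 - <<'E'
from h import *
print(telemetry.observe())
for c in ["side","top"]:
    p,d=optics.get_image(c); m=optics.camera_model(c); print(c,m)
    cv2.imwrite(f"pics/{c}0.png",p); np.save(c+"d.npy",d)
    for n in ["guard","sash","mark","jar","screwdriver","spool","breadboard"]:
        r=place_of(n,c)[:2]
        for k in r:
            u,v=k["at"]; i,j=int(round(v)),int(round(u))
            dd=d[min(max(i,0),383),min(max(j,0),511)]
            print(n,np.round(k["at"],1),round(k["confidence"],2),round(float(dd),3),np.round(pt(m,k["at"],dd),3))
E
```

```text
{'time_s': 0.0, 'joint_positions': array([ 1.05518557,  0.62940843,  0.03842544,  1.51838188, -0.02700306,
        0.99623639, -0.01999757]), 'joint_velocities': array([-1.34985038e-03, -3.03125648e-04, -7.57732868e-07,  6.16514172e-04,
       -2.64434683e-04, -6.11502234e-04,  1.84175129e-03]), 'joint_efforts': array([-1.39303793e-04, -5.63412595e+01,  1.22638676e+00, -1.93451375e+01,
        1.10203525e-02,  1.02635846e-02, -2.48944622e-05]), 'position': array([ 0.28236731, -0.58473802,  0.21154397]), 'tool_rot': array([-3.13967622e+00,  1.62244284e-05,  4.49824582e-01]), 'contact_force': array([-0.62857859, -0.31186151,  0.85707716]), 'moment': array([ 0.04384602, -0.00957242,  0.0163604 ]), 'grasp_force': 0.0, 'gripper_width': 0.08562148048133321}
side {'fovy': 43.52002530110428, 'cx': 265.1610924553928, 'cy': 198.34734969845846, 'eye': array([ 0.84319262, -0.55958312,  1.24617649]), 'attitude': array([ 0.54232999, -0.00132461,  0.45232128])}
guard [265.  267.5] 0.89 1.333 [ 0.615 -0.088  0.005]
sash [245.6 243.4] 0.69 1.372 [ 0.533 -0.045  0.004]
jar [273.6 188.9] 0.62 1.433 [0.
[... 167 characters left out ...]
663 -0.181  0.011]
top {'fovy': 51.072440554159684, 'cx': 250.54271946796865, 'cy': 190.1935335265801, 'eye': array([ 0.40881643, -0.01015067,  1.01265265]), 'attitude': array([ 0.17624651, -0.00564157, -1.59488658])}
guard [283.1 181.8] 0.76 0.905 [ 0.584 -0.093  0.125]
sash [276.3 195.2] 0.72 1.025 [ 0.574 -0.086  0.002]
mark [380.6 183.8] 0.74 0.743 [ 0.545 -0.258  0.285]
mark [311.9 162.7] 0.34 0.792 [ 0.598 -0.14   0.243]
jar [183.4 212.9] 0.65 0.955 [0.527 0.141 0.062]
jar [341.6 272.9] 0.65 0.982 [ 0.377 -0.238  0.012]
screwdriver [341.7 275.7] 0.73 0.994 [ 0.369 -0.24  -0.002]
spool [230.1 142.5] 0.8 0.793 [0.641 0.02  0.248]
breadboard [312.8 163.5] 0.75 0.788 [ 0.595 -0.141  0.247]
```

View images.

View pics/side0.png

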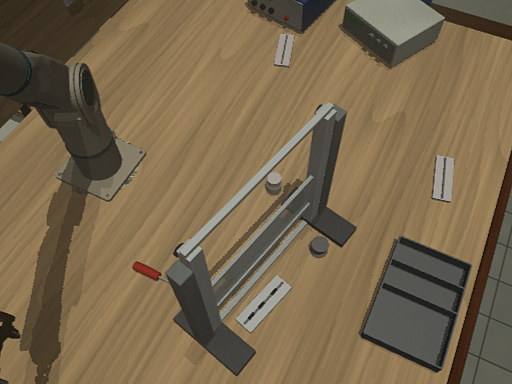

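View pics/top0.png

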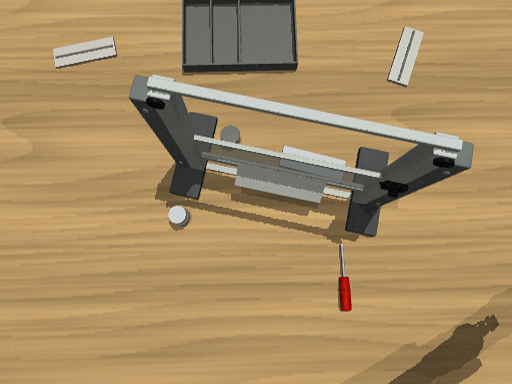

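Run:
```python
from h import *
p,d=optics.get_image("top"); m=optics.camera_model("top")
def cloud(mask):
    v,u=np.nonzero(mask&(d>0)); return u,v,np.array([pt(m,(a,b),d[b,a]) for a,b in zip(u,v)])
for n in ["guard","sash","mark"]:
    for k in cut_out(n,"top")[:1]:
        u,v,P=cloud(k["pixels"]); print(n,k["confidence"],len(P),P.min(0).round(3),P.max(0).round(3))
        if n=="guard":
            T=P[(P[:,2]>.468)]; print("beam",len(T)); c=T.mean(0); w=np.linalg.svd(T[:,:2]-c[:2],full_matrices=False)[2][0]; print(c,w,np.degrees(np.arctan2(w[1],w[0])))
            s=(T[:,:2]-c[:2])@w; print(s.min(),s.max())
        np.save(n+"P.npy",np.c_[u,v,P])
for n in ["sash","mark"]:
    A=np.load(n+"P.npy"); 
    h,e=np.histogram(A[:,4],bins=np.arange(0,.5,.01)); print(n,[(round(b,2),a) for a,b in zip(h,e) if a])
A=np.load("markP.npy"); i=A[:,0].argsort(); print(A[i][:25].round(3))
crop=lambda a,b,c,e:cv2.resize(p[b:e,a:c],None,fx=5,fy=5,interpolation=cv2.INTER_CUBIC)
cv2.imwrite("pics/c1.png",crop(270,140,420,240))
```

```text
guard 0.68 20933 [ 0.463 -0.606 -0.006] [0.916 0.298 0.484]
beam 4518
[ 0.60902851 -0.09341715  0.47917085] [-0.23180615 -0.972762  ] -103.40343082858872
-0.22803032506623458 0.2204439040026872
sash 0.84 5687 [ 0.54  -0.291 -0.004] [0.723 0.094 0.251]
mark 0.84 296 [ 0.52 -0.33  0.15] [ 0.549 -0.258  0.301]
sash [(np.float64(0.0), np.int64(7)), (np.float64(0.01), np.int64(2)), (np.float64(0.09), np.int64(41)), (np.float64(0.1), np.int64(470)), (np.float64(0.11), np.int64(772)), (np.float64(0.12), np.int64(676)), (np.float64(0.13), np.int64(698)), (np.float64(0.14), np.int64(212)), (np.float64(0.15), np.int64(187)), (np.float64(0.16), np.int64(203)), (np.float64(0.17), np.int64(188)), (np.float64(0.18), np.int64(221)), (np.float64(0.19), np.int64(218)), (np.float64(0.2), np.int64(221)), (np.float64(0.21), np.int64(240)), (np.float64(0.22), np.int64(195)), (np.float64(0.23), np.int64(70)), (np.float64(0.24), np.int64(1059)), (np.float64(0.25), np.int64(2))]
mark [(np.float64(0.15), np.int64(3)), (np.float64(0.16), np.int64(1)), (np.float64(0.18), np.int64(1)), (np.float64(0.19), np.int
[... 801 characters left out ...]
 2.81e-01]
 [ 3.83e+02  1.86e+02  5.40e-01 -2.61e-01  2.88e-01]
 [ 3.83e+02  1.84e+02  5.44e-01 -2.61e-01  2.88e-01]
 [ 3.83e+02  1.89e+02  5.37e-01 -2.66e-01  2.72e-01]
 [ 3.83e+02  1.87e+02  5.38e-01 -2.61e-01  2.87e-01]
 [ 3.83e+02  1.88e+02  5.37e-01 -2.63e-01  2.81e-01]
 [ 3.83e+02  1.83e+02  5.46e-01 -2.62e-01  2.86e-01]
 [ 3.83e+02  1.85e+02  5.42e-01 -2.61e-01  2.89e-01]
 [ 3.83e+02  1.82e+02  5.47e-01 -2.62e-01  2.88e-01]
 [ 3.84e+02  1.88e+02  5.37e-01 -2.64e-01  2.85e-01]
 [ 3.84e+02  1.82e+02  5.47e-01 -2.62e-01  2.91e-01]
 [ 3.84e+02  1.84e+02  5.42e-01 -2.61e-01  2.95e-01]
 [ 3.84e+02  1.89e+02  5.36e-01 -2.67e-01  2.76e-01]
 [ 3.84e+02  1.85e+02  5.41e-01 -2.61e-01  2.95e-01]]
```

View pics/c1.png

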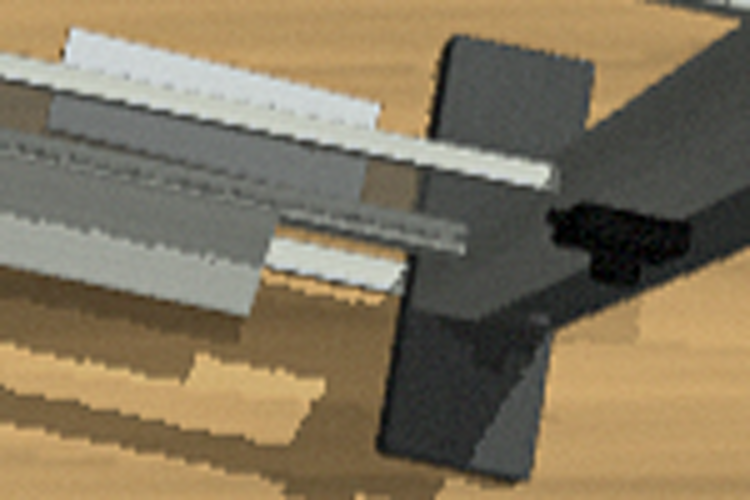

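jog_arm(rows=[[[0,0,0],[-1,1,3],0],[[0,0,0],[-2,1,4],0],[[0.044,-0.091,-0.065],[0,0,0],0],[[0.044,-0.091,-0.065],[0,0,0],0],[[0,0,0],[0,0,0],0]])

```text
time_s: 1.42
position: [0.2473, -0.5694, 0.2791]
tool_rot: [-3.129, -0.2, 0.306]
contact_force: [-1.7, -0.4, -0.5]
gripper_width: 0.0257
grasp_force: 0.0
```

Run:
```python
from h import *
s=telemetry.observe(); print(s["time_s"],s["joint_positions"].round(4).tolist(),s["position"].round(4),s["tool_rot"].round(4))
m=optics.camera_model("wrist"); print(m)
```

```text
1.4167 [1.2363, 0.5313, -0.0038, 1.5232, -0.2223, 1.1037, 0.0714] [ 0.2473 -0.5694  0.2791] [-3.1289 -0.1998  0.3059]
{'fovy': 67.72538343182633, 'cx': 255.6046128437606, 'cy': 187.76391862512105, 'eye': array([ 0.28571545, -0.55977486,  0.45160165]), 'attitude': array([-0.08840211,  0.01281888, -1.26196155])}
```

```bash
cat > kin.py <<'E'
import numpy as np, itertools
from scipy.spatial.transform import Rotation as R
from scipy.optimize import least_squares
D=[([1.05518557,0.62940843,0.03842544,1.51838188,-0.02700306,0.99623639,-0.01999757],[0.28236731,-0.58473802,0.21154397],[-3.13967622,1.6e-5,.44982]),
([1.2363,0.5313,-0.0038,1.5232,-0.2223,1.1037,0.0714],[0.2473,-0.5694,0.2791],[-3.1289,-0.1998,0.3059])]
def fk(p,q,s):
    c,h,a,b,t,c7,e1,e2=p
    r=lambda ax,v:R.from_euler(ax,v)
    A=r('z',c+s[0]*q[0]); x=np.array([0,0,h]); 
    A=A*r('y',q[1])*r('z',s[1]*q[2]); x=x+A.apply([e1,0,a])
    A=A*r('y',q[3])*r('z',s[2]*q[4]); x=x+A.apply([e2,0,b]); w=x
    A=A*r('y',q[5])*r('z',s[3]*q[6]+c7); x=x+A.apply([0,0,t])
    return x,A,w
def res(p,s,D=D,reg=.02):
    o=[]
    for q,x,e in D:
        X,A,_=fk(p,q,s); o+=list((X-x)*5)+list((A*R.from_euler('xyz',e).inv()).as_rotvec())
    return np.array(o+[reg*p[6],reg*p[7]])
if __name__=="__main__":
    best=[]
    for s in itertools.product([1,-1],repeat=4):
      for c0 in (-2.17,-.065):
       for c7 in (0,1.57,-1.57,3.14):
        f=least_squares(res,[c0,.36,.45,.45,.27,c7,0,0],args=(s,)); best.append((f.cost,s,f.x.round(4).tolist()))
    best.sort(key=lambda k:k[0]); print(*best[:5],sep="\n")
E
python3 kin.py
```

```text
(np.float64(3.259014126536788e-05), (-1, -1, -1, -1), [-0.0378, 0.4522, 0.4348, 0.3547, 0.4985, 1.5333, 0.0271, -0.138])
(np.float64(3.259014126536841e-05), (-1, -1, -1, -1), [-0.0378, 0.4522, 0.4348, 0.3547, 0.4985, 1.5333, 0.0271, -0.138])
(np.float64(3.25901412653691e-05), (-1, -1, -1, -1), [-0.0378, 0.4522, 0.4348, 0.3547, 0.4985, 1.5333, 0.0271, -0.138])
(np.float64(3.2590141265369856e-05), (-1, -1, -1, -1), [-0.0378, 0.4522, 0.4348, 0.3547, 0.4985, 1.5333, 0.0271, -0.138])
(np.float64(0.0025078417650447366), (-1, 1, -1, -1), [-0.1015, -0.2351, 1.2115, 0.621, -0.0528, 1.4981, -0.3546, 0.5457])
```

```bash
cat > swing.py <<'E'
import sys; from h import *
s=telemetry.observe(); A=R.from_euler('xyz',s["tool_rot"]); q=s["joint_positions"]
az=-q[0]-.02; th=q[1]+q[3]
f=np.array([np.sin(th)*np.cos(az),np.sin(th)*np.sin(az),np.cos(th)])
w=-.12*f; d=A.apply([0,0,1]); print("w",w.round(3),"d",d.round(3),q.round(3),s["position"].round(3))
for k in range(10):
    d2=R.from_rotvec(w).apply(d); print((30*(d2-d)).round(1).tolist()); d=d2
E
python3 swing.py
```

```text
w [-0.033  0.101  0.056] d [ 0.185  0.072 -0.98 ] [ 1.236  0.531 -0.004  1.523 -0.222  1.104  0.071] [ 0.247 -0.569  0.279]
[-3.1, -0.8, -0.5]
[-3.1, -0.9, -0.1]
[-3.0, -1.1, 0.2]
[-2.9, -1.3, 0.6]
[-2.8, -1.4, 0.9]
[-2.6, -1.5, 1.2]
[-2.4, -1.6, 1.5]
[-2.1, -1.7, 1.8]
[-1.8, -1.7, 2.0]
[-1.5, -1.7, 2.3]
```

jog_arm(rows=[[[-0.033,0.101,0.056],[-3.1,-0.8,-0.5],0],[[-0.033,0.101,0.056],[-3.1,-0.9,-0.1],0],[[-0.033,0.101,0.056],[-3.0,-1.1,0.2],0],[[-0.033,0.101,0.056],[-2.9,-1.3,0.6],0],[[-0.033,0.101,0.056],[-2.8,-1.4,0.9],0],[[-0.033,0.101,0.056],[-2.6,-1.5,1.2],0],[[-0.033,0.101,0.056],[-2.4,-1.6,1.5],0],[[-0.033,0.101,0.056],[-2.1,-1.7,1.8],0],[[-0.033,0.101,0.056],[-1.8,-1.7,2.0],0],[[-0.033,0.101,0.056],[-1.5,-1.7,2.3],0]])

```text
time_s: 2.25
position: [0.0017, -0.7042, 0.3789]
tool_rot: [-2.737, 0.79, 1.072]
contact_force: [-0.7, -0.9, -0.6]
gripper_width: -0.0003
grasp_force: 0.0
```

```bash
python3 - <<'E'
import kin,numpy as np
from h import *
s=telemetry.observe(); kin.D.append((s["joint_positions"],s["position"],s["tool_rot"])); print(s["joint_positions"].round(3))
for g in ([0,.3,.45,.4,.3,1.57,0,0],[0,.33,.4,.4,.27,1.57,0,0]):
    f=least=kin.least_squares(kin.res,g,args=((-1,)*4,kin.D,.01)); print(f.cost,f.x.round(3).tolist(),kin.fk(f.x,s["joint_positions"],(-1,)*4)[2])
E
python3 swing.py
```

```text
[0.908 0.557 0.337 1.589 0.814 1.044 0.081]
0.00045663325066102017 [-0.035, 0.498, 0.403, 0.067, 0.543, 1.54, 0.317, -0.183] [ 0.36610852 -0.50805046  0.72985299]
0.0004566332506610188 [-0.035, 0.498, 0.403, 0.067, 0.543, 1.54, 0.317, -0.183] [ 0.36610851 -0.50805046  0.72985299]
w [-0.06   0.081  0.065] d [-0.658 -0.385 -0.647] [0.908 0.557 0.337 1.589 0.814 1.044 0.081] [ 0.002 -0.704  0.379]
[-0.6, -2.4, 2.4]
[-0.3, -2.3, 2.6]
[0.1, -2.1, 2.7]
[0.4, -2.0, 2.8]
[0.8, -1.7, 2.9]
[1.1, -1.5, 2.9]
[1.4, -1.2, 2.9]
[1.7, -1.0, 2.8]
[2.0, -0.7, 2.7]
[2.3, -0.4, 2.6]
```

```bash
cat > swing.py <<'E'
import sys; from h import *
s=telemetry.observe(); A=R.from_euler('xyz',s["tool_rot"]); q=s["joint_positions"]
f=(R.from_euler('z',-.035-q[0])*R.from_euler('y',q[1])*R.from_euler('z',-q[2])*R.from_euler('y',q[3])).apply([0,0,1])
w=-.12*f; d=A.apply([0,0,1]); print("w",w.round(3),"d",d.round(3),"angle",np.arccos(f@d),q.round(3),s["position"].round(3))
for k in range(10):
    d2=R.from_rotvec(w).apply(d); print((30*(d2-d)).round(1).tolist()); d=d2
E
python3 swing.py
```

```text
w [-0.024  0.1    0.062] d [-0.658 -0.385 -0.647] angle 1.0184582715056534 [0.908 0.557 0.337 1.589 0.814 1.044 0.081] [ 0.002 -0.704  0.379]
[-1.1, -1.7, 2.3]
[-0.7, -1.7, 2.5]
[-0.4, -1.7, 2.5]
[-0.0, -1.6, 2.6]
[0.4, -1.5, 2.6]
[0.7, -1.4, 2.6]
[1.1, -1.3, 2.6]
[1.4, -1.2, 2.5]
[1.7, -1.0, 2.3]
[2.0, -0.9, 2.2]
```

jog_arm(rows=[[[-0.024,0.1,0.062],[-1.1,-1.5,2.3],0],[[-0.024,0.1,0.062],[-0.7,-1.5,2.5],0],[[-0.024,0.1,0.062],[-0.4,-1.5,2.5],0],[[-0.024,0.1,0.062],[0,-1.4,2.6],0],[[-0.024,0.1,0.062],[0.4,-1.3,2.6],0],[[-0.024,0.1,0.062],[0.7,-1.2,2.6],0],[[-0.024,0.1,0.062],[1.1,-1.1,2.6],0],[[-0.024,0.1,0.062],[1.4,-1.0,2.5],0],[[-0.024,0.1,0.062],[1.7,-0.8,2.3],0],[[-0.024,0.1,0.062],[2.0,-0.7,2.2],0]])

```text
time_s: 3.08
position: [0.0554, -0.8237, 0.6254]
tool_rot: [-1.349, 0.653, 2.761]
contact_force: [-1.4, 0.6, 0.5]
gripper_width: -0.0002
grasp_force: 0.0
```

```bash
python3 swing.py
```

```text
w [-0.002  0.092  0.077] d [-0.486 -0.856  0.175] angle 0.9996356073967418 [ 0.694  0.595  0.621  1.809  2.031  1.016 -0.155] [ 0.055 -0.824  0.625]
[2.6, -1.0, 1.3]
[2.7, -0.8, 1.0]
[2.9, -0.6, 0.8]
[3.0, -0.4, 0.5]
[3.0, -0.1, 0.2]
[3.0, 0.1, -0.1]
[3.0, 0.3, -0.3]
[2.9, 0.6, -0.6]
[2.8, 0.8, -0.9]
[2.6, 1.0, -1.1]
```

jog_arm(rows=[[[-0.002,0.092,0.077],[2.6,-0.8,1.0],0],[[-0.002,0.092,0.077],[2.7,-0.4,0.6],0],[[-0.002,0.092,0.077],[2.9,-0.1,0.3],0],[[-0.002,0.092,0.077],[3.0,0.2,0],0],[[-0.002,0.092,0.077],[3.0,0.5,-0.3],0],[[-0.002,0.092,0.077],[3.0,0.7,-0.6],0],[[-0.002,0.092,0.077],[3.0,1.0,-0.9],0],[[-0.002,0.092,0.077],[2.9,1.2,-1.2],0],[[-0.002,0.092,0.077],[2.8,1.4,-1.5],0],[[0,0,0],[0,0,0],0]])

```text
time_s: 3.92
position: [0.3149, -0.7846, 0.5954]
tool_rot: [-1.326, -0.156, -2.779]
contact_force: [1.0, 0.0, -0.8]
gripper_width: 0.0004
grasp_force: 0.0
```

```bash
python3 swing.py|head -1
```

```text
w [0.015 0.074 0.093] d [ 0.379 -0.894  0.239] angle 1.2485686980506616 [ 0.716  0.594  0.646  2.05   3.158  1.236 -0.203] [ 0.315 -0.785  0.595]
```

```bash
cat > tgt.py <<'E'
from h import *
def info(pdown,pos=None,n=10,verbose=True):
    s=telemetry.observe(); A=R.from_euler('xyz',s["tool_rot"]); y=np.radians(-13.4); p=np.radians(pdown)
    z=np.array([np.cos(p)*np.cos(y),np.cos(p)*np.sin(y),-np.sin(p)])
    print(s["time_s"],s["joint_positions"].round(2).tolist(),s["position"].round(4),s["contact_force"].round(1),"tooly",A.as_matrix()[:,1].round(2),"toolz",A.as_matrix()[:,2].round(3))
    for sg in (1,-1):
        yt=sg*np.array([-np.sin(y),np.cos(y),0]); T=R.from_matrix(np.c_[np.cross(yt,z),yt,z])
        rv=(T*A.inv()).as_rotvec(); print(sg,"rotvec",rv.round(3),"mag",np.linalg.norm(rv).round(3))
    
if __name__=="__main__":
    import sys; info(float(sys.argv[1]))
E
python3 tgt.py 20
```

```text
3.9167 [0.72, 0.59, 0.65, 2.05, 3.16, 1.24, -0.2] [ 0.3149 -0.7846  0.5954] [ 1.   0.  -0.8] tooly [-0.06 -0.28 -0.96] toolz [ 0.379 -0.894  0.239]
1 rotvec [ 1.648 -0.814  0.57 ] mag 1.924
-1 rotvec [-0.803  1.342  0.822] mag 1.767
```

jog_arm(rows=[[[-0.05,0.084,0.051],[-1.0,2.8,-1.8],0],[[-0.05,0.084,0.051],[-1.0,2.8,-1.8],0],[[-0.05,0.084,0.051],[-1.0,2.8,-1.8],0],[[-0.05,0.084,0.051],[-1.0,2.8,-1.8],0],[[-0.05,0.084,0.051],[-1.0,2.8,-1.8],0],[[-0.05,0.084,0.051],[-1.0,2.8,-1.8],0],[[-0.05,0.084,0.051],[-1.0,2.8,-1.8],0],[[-0.05,0.084,0.051],[-1.0,2.8,-1.8],0],[[-0.05,0.084,0.051],[-1.0,2.8,-1.8],0],[[0,0,0],[0,0,0],0]])

```text
time_s: 4.75
position: [0.2339, -0.5615, 0.4417]
tool_rot: [-1.395, -0.975, -2.315]
contact_force: [0.2, -0.4, -0.4]
gripper_width: 0.0001
grasp_force: 0.0
```

```bash
python3 tgt.py 20
```

```text
4.75 [1.31, 0.72, 0.58, 2.44, 4.24, 1.98, 0.76] [ 0.2339 -0.5615  0.4417] [ 0.2 -0.4 -0.4] tooly [-0.42 -0.72 -0.55] toolz [ 0.823 -0.56   0.098]
1 rotvec [ 2.375 -0.862 -0.176] mag 2.532
-1 rotvec [-0.366  0.64   0.422] mag 0.85
```

jog_arm(rows=[[[0,0,0],[1.4,3.7,-0.3],0],[[0,0,0],[1.4,3.7,-0.3],0],[[0,0,0],[1.4,3.7,-0.3],0],[[0,0,0],[1.4,3.7,-0.3],0],[[0,0,0],[1.4,3.7,-0.3],0],[[0,0,0],[1.4,3.7,-0.3],0],[[0,0,0],[1.4,3.7,-0.3],0],[[0,0,0],[1.4,3.7,-0.3],0],[[0,0,0],[1.4,3.7,-0.3],0],[[0,0,0],[0,0,0],0]])

```text
time_s: 5.58
position: [0.3661, -0.4745, 0.4772]
tool_rot: [-1.457, -0.992, -2.041]
contact_force: [-0.1, 0.4, -1.3]
gripper_width: 0.0
grasp_force: 0.0
```

```bash
python3 tgt.py 20
```

```text
5.5833 [0.87, 0.65, 0.84, 2.47, 4.22, 1.98, 0.61] [ 0.3661 -0.4745  0.4772] [-0.1  0.4 -1.3] tooly [-0.28 -0.79 -0.54] toolz [ 0.929 -0.366  0.062]
1 rotvec [ 2.465 -0.612 -0.313] mag 2.559
-1 rotvec [-0.429  0.555  0.218] mag 0.734
```

```bash
sed -i 's/def info(pdown,/def info(pdown,az=-45,/; s/radians(-13.4)/radians(az)/; s/info(float(sys.argv\[1\]))/info(*map(float,sys.argv[1:]))/' tgt.py; python3 tgt.py 25 -45; python3 tgt.py 25 -60
```

```text
5.5833 [0.87, 0.65, 0.84, 2.47, 4.22, 1.98, 0.61] [ 0.3661 -0.4745  0.4772] [-0.1  0.4 -1.3] tooly [-0.28 -0.79 -0.54] toolz [ 0.929 -0.366  0.062]
1 rotvec [ 2.27  -1.258 -0.633] mag 2.671
-1 rotvec [-0.213  0.721 -0.283] mag 0.803
5.5833 [0.87, 0.65, 0.84, 2.47, 4.22, 1.98, 0.61] [ 0.3661 -0.4745  0.4772] [-0.1  0.4 -1.3] tooly [-0.28 -0.79 -0.54] toolz [ 0.929 -0.366  0.062]
1 rotvec [ 2.122 -1.569 -0.724] mag 2.737
-1 rotvec [-0.118  0.749 -0.532] mag 0.927
```

jog_arm(rows=[[[-0.022,0.092,-0.046],[0.3,1.5,0],0],[[-0.022,0.092,-0.046],[0.3,2.5,-0.3],0],[[-0.022,0.092,-0.046],[0.3,3,-0.5],0],[[-0.022,0.092,-0.046],[0.3,3,-0.5],0],[[-0.022,0.092,-0.046],[0.3,3,-0.5],0],[[-0.022,0.092,-0.046],[0.3,3,-0.5],0],[[-0.022,0.092,-0.046],[0.3,3,-0.5],0],[[-0.022,0.092,-0.046],[0.3,3,-0.5],0],[[0,0,0],[0.3,3,-0.5],0],[[0,0,0],[0,0,0],0]])

```text
time_s: 6.42
position: [0.3547, -0.5644, 0.3024]
tool_rot: [-1.871, -0.995, -1.975]
contact_force: [-0.3, 0.1, 0.2]
gripper_width: -0.0002
grasp_force: 0.0
```

```bash
python3 tgt.py 25 -50
```

```text
6.4167 [1.84, 0.9, -0.83, 2.47, 3.54, 1.14, 1.6] [ 0.3547 -0.5644  0.3024] [-0.3  0.1  0.2] tooly [-0.59 -0.62 -0.52] toolz [ 0.781 -0.604 -0.161]
1 rotvec [ 1.885 -1.669 -0.851] mag 2.657
-1 rotvec [-0.198  0.561 -0.044] mag 0.597
```

```bash
cat > kin.py <<'E'
import numpy as np, itertools
from scipy.spatial.transform import Rotation as R
from scipy.optimize import least_squares
D=[([1.05518557,0.62940843,0.03842544,1.51838188,-0.02700306,0.99623639,-0.01999757],[0.28236731,-0.58473802,0.21154397],[-3.13967622,1.6e-5,.44982]),
([1.2363,0.5313,-0.0038,1.5232,-0.2223,1.1037,0.0714],[0.2473,-0.5694,0.2791],[-3.1289,-0.1998,0.3059]),
([0.908,0.557,0.337,1.589,0.814,1.044,0.081],[.0017,-.7042,.3789],[-2.737,.79,1.072]),
([0.694,0.595,0.621,1.809,2.031,1.016,-0.155],[.0554,-.8237,.6254],[-1.349,.653,2.761]),
([0.716,.594,.646,2.05,3.158,1.236,-.203],[.3149,-.7846,.5954],[-1.326,-.156,-2.779]),
([1.31,.72,.58,2.44,4.24,1.98,.76],[.2339,-.5615,.4417],[-1.395,-.975,-2.315]),
([.87,.65,.84,2.47,4.22,1.98,.61],[.3661,-.4745,.4772],[-1.457,-.992,-2.041]),
([1.84,.9,-.83,2.47,3.54,1.14,1.6],[.3547,-.5644,.3024],[-1.871,-.995,-1.975])]
def fk(p,q,s):
    c,h,a,b,t,c7,e1,e2,f1,f2,g1=p
    r=lambda ax,v:R.from_euler(ax,v)
    A=r('z',c+s[0]*q[0]); x=np.array([0,0,h]); 
    A=A*r('y',s[4]*q[1])*r('z',s[1]*q[2]); x=x+A.apply([e1,f1,a])
    A=A*r('y',s[5]*q[3])*r('z',s[2]*q[4]); x=x+A.apply([e2,f2,b]); w=x
    A=A*r('y',s[6]*q[5]); x=x+A.apply([g1,0,t]); A=A*r('z',s[3]*q[6]+c7)
    return x,A,w
def res(p,s,D=D,reg=.02):
    o=[]
    for q,x,e in D:
        X,A,_=fk(p,q,s); o+=list((X-x)*5)+list((A*R.from_euler('xyz',e).inv()).as_rotvec())
    return np.array(o+list(reg*p[6:]))
if __name__=="__main__":
    best=[]
    for s in itertools.product([1,-1],repeat=4):
      for c0 in (0,3.14):
        for c7 in (1.57,-1.57):
          f=least_squares(res,[c0,.36,.45,.45,.27,c7]+[0]*5,args=(s+(1,1,1),)); best.append((f.cost,s,f.x.round(3).tolist(),f.fun))
    best.sort(key=lambda k:k[0]); print(*[b[:3] for b in best[:4]],sep="\n"); print(best[0][3][:48].reshape(8,6).round(3))
E
python3 kin.py
```

```text
(np.float64(0.0013922050206055811), (-1, -1, -1, -1), [-0.002, 0.341, 0.555, 0.375, 0.365, 1.57, 0.007, 0.005, -0.025, -0.002, -0.007])
(np.float64(0.0013922050206063752), (-1, -1, -1, -1), [-0.002, 0.341, 0.555, 0.375, 0.365, 1.57, 0.007, 0.005, -0.025, -0.002, -0.007])
(np.float64(0.001392205020607456), (-1, -1, -1, -1), [-0.002, 0.341, 0.555, 0.375, 0.365, 1.57, 0.007, 0.005, -0.025, -0.002, -0.007])
(np.float64(4.052940479933885), (1, 1, -1, -1), [3.755, 0.404, 0.47, 0.523, 0.035, 1.312, 0.44, -0.035, 0.094, -0.026, 0.468])
[[ 0.001 -0.007  0.001  0.    -0.    -0.002]
 [ 0.002 -0.013 -0.004 -0.    -0.    -0.002]
 [ 0.001  0.005  0.009  0.     0.    -0.002]
 [-0.005  0.019  0.008  0.     0.002 -0.002]
 [-0.01   0.014  0.003  0.     0.001 -0.002]
 [ 0.001 -0.     0.002 -0.004 -0.001 -0.003]
 [ 0.002  0.01  -0.005  0.004 -0.001 -0.006]
 [ 0.027 -0.021 -0.016 -0.003  0.    -0.002]]
```

```bash
cat > plan.py <<'E'
from kin import *
S=(-1,-1,-1,-1,1,1,1)
P=least_squares(res,[0,.34,.55,.37,.36,1.57]+[0]*5,args=(S,)).x
LO=np.array([-3.06,-.37,-1.25,.18,-1.1,.23,-2.94]);HI=np.array([3.06,2.12,1.32,2.47,4.24,1.98,2.94])
def rot(az,pd,sg=-1):
    y,p=np.radians(az),np.radians(pd); z=np.array([np.cos(p)*np.cos(y),np.cos(p)*np.sin(y),-np.sin(p)]); yt=sg*np.array([-np.sin(y),np.cos(y),0])
    return R.from_matrix(np.c_[np.cross(yt,z),yt,z])
def ik(x,T,q0,k=.02):
    mid=(LO+HI)/2; half=(HI-LO)/2
    def fun(q):
        X,A,_=fk(P,q,S); return np.r_[(X-x)*20,(A*T.inv()).as_rotvec()*5,k*((q-mid)/half)**4]
    f=least_squares(fun,np.clip(q0,LO+.02,HI-.02),bounds=(LO,HI)); X,A,_=fk(P,f.x,S)
    return f.x,np.linalg.norm(X-x)+np.linalg.norm((A*T.inv()).as_rotvec()),(((HI-f.x).clip(0))/(HI-LO)).min() if 0 else np.minimum(HI-f.x,f.x-LO).min()
if __name__=="__main__":
    rng=np.random.default_rng(0); starts=[rng.uniform(LO,HI) for _ in range(8)]
    for az in (-90,-60,-40,-13,10,30,60):
      for pd in (10,30,50):
        o=[]
        for z in (.07,.29):
            d=rot(az,pd).apply([0,0,1]); x=np.array([.565,-.083,z])-.02*d
            r=[ik(x,rot(az,pd,sg),q) for q in starts for sg in (-1,)]
            r=[k for k in r if k[1]<.01]; b=max(r,key=lambda k:k[2]) if r else None
            o.append((b[2].round(2),b[0].round(2).tolist()) if b else None)
        print(az,pd,*o)
E
python3 plan.py
```

```text
-90 10 (np.float64(0.45), [-0.55, 1.26, 0.02, 1.6, 1.0, 1.53, 1.83]) (np.float64(0.39), [-0.63, 0.91, 0.16, 1.69, 0.97, 1.59, 2.1])
-90 30 (np.float64(0.49), [-0.24, 1.05, -0.37, 1.74, 1.14, 1.49, 1.79]) (np.float64(0.38), [-0.29, 0.7, -0.28, 1.71, 0.99, 1.6, 2.14])
-90 50 (np.float64(0.63), [0.03, 0.9, -0.58, 1.84, 1.14, 1.29, 1.9]) (np.float64(0.45), [0.1, 0.59, -0.68, 1.7, 0.93, 1.53, 2.25])
-60 10 (np.float64(0.36), [-0.75, 1.26, 0.14, 2.11, 1.46, 1.23, 1.36]) (np.float64(0.24), [-0.66, 0.77, 0.02, 2.23, 1.43, 1.4, 1.72])
-60 30 (np.float64(0.26), [-0.73, 1.02, 0.28, 2.21, 1.58, 0.81, 1.49]) (np.float64(0.3), [-0.17, 0.54, -0.52, 2.17, 1.36, 1.38, 2.05])
-60 50 (np.float64(0.27), [-0.24, 0.76, -0.16, 2.2, 1.54, 0.79, 1.87]) (np.float64(0.44), [0.19, 0.41, -0.73, 2.03, 1.12, 1.15, 2.48])
-40 10 (np.float64(0.05), [-1.01, 1.52, 0.5, 2.42, 2.01, 1.03, 0.68]) None
-40 30 None (np.float64(0.02), [-0.9, 0.49, 0.6, 2.45, 1.93, 0.69, 1.75])
-40 50 (np.float64(0.07), [-0.32, 0.75, 0.09, 2.4, 2.23, 0.65, 1.51]) (np.float64(0.26), [0.31, 0.29, -0.72, 2.21, 1.3, 0.82, 2.65])
-13 10 None None
-13 30 None None
-13 50 None (np.float64(0.06), [0.76, 0.22, -0.9, 2.34, 1.67, 0.36, 2.88])
10 10 None None
10 30 None None
10 50 None None
30 10 None None
30 30 (np.float64(0.02), [1.43, 1.46, -1.23, 2.4, 2.77, 0.46, -2.78]) (np.float64(0.0), [1.47, 0.72, -1.23, 2.35, 4.24, 0.23, 1.5])
30 50 (np.float64(0.15), [0.8, 0.78, -0.48, 2.32, 3.88, 0.39, 1.86]) (np.float64(0.15), [1.1, 0.35, -0.83, 2.15, -0.78, 0.38, -0.0])
60 10 (np.float64(0.33), [1.36, 1.48, -0.92, 1.82, -0.5, 0.71, 0.83]) (np.float64(0.27), [1.37, 1.05, -0.98, 1.93, -0.79, 0.87, 0.75])
60 30 (np.float64(0.27), [1.25, 1.19, -0.89, 1.95, -0.46, 0.5, 0.63]) (np.float64(0.34), [1.27, 0.76, -0.91, 1.91, -0.67, 0.82, 0.49])
60 50 (np.float64(0.17), [1.0, 0.9, -0.72, 2.0, -0.41, 0.4, 0.37]) (np.float64(0.45), [1.08, 0.54, -0.8, 1.85, -0.43, 0.84, 0.14])
```

```bash
cat > path.py <<'E'
from plan import *
G=np.array([.973,-.232]);H=np.array([.232,.973]);C=np.array([.609,-.094])
def show(q):
    X,A,w=fk(P,q,S); g=lambda x:(round(float((x[:2]-C)@G),3),round(float((x[:2]-C)@H),3),round(float(x[2]),3))
    print(np.round(q,2).tolist(),"tcp",X.round(3),"tip(guard)",g(X+.019*A.apply([0,0,1])),"body",g(X-.1*A.apply([0,0,1])),"wrist",w.round(2))
T=rot(-60,20); d=T.apply([0,0,1])
if __name__=="__main__":
    from plant import telemetry
    q0=telemetry.observe()["joint_positions"]
    edge=np.array([.558,-.081,.098])-.02*np.r_[H,0]
    up=T.apply([1,0,0]); 
    pre=edge-.022*up-(.10+.019)*d; ins=edge-.022*up+(.045-.019)*d
    print("pre",pre.round(3),"ins",ins.round(3),"d",d.round(3))
    q2,e,mg=ik(pre,T,[-.73,1.0,.2,2.1,1.5,1.0,1.4]); print(e,mg); show(q2)
    q3,e,mg=ik(ins,T,q2); print(e,mg); show(q3)
    q4,e,mg=ik(ins+[0,0,.19],T,q3); print(e,mg); show(q4)
    print("path")
    for t in np.linspace(0,1,9): show(q0+(q2-q0)*t)
E
python3 path.py
```

```text
pre [0.494 0.003 0.118] ins [ 0.562 -0.115  0.068] d [ 0.47  -0.814 -0.342]
1.1200097934352284e-05 0.24899488575461026
[-0.65, 1.03, -0.23, 2.22, 1.35, 1.4, 1.43] tcp [0.494 0.003 0.118] tip(guard) (-0.122, 0.055, 0.112) body (-0.199, 0.136, 0.152) wrist [0.32 0.3  0.25]
1.0189682613904356e-05 0.25928359831481496
[-0.8, 1.23, 0.43, 2.21, 1.66, 0.82, 1.27] tcp [ 0.562 -0.115  0.068] tip(guard) (-0.029, -0.044, 0.062) body (-0.106, 0.037, 0.103) wrist [0.39 0.18 0.2 ]
1.5331495112643615e-05 0.199806210326269
[-0.8, 0.77, 0.45, 2.27, 1.52, 0.91, 1.74] tcp [ 0.562 -0.115  0.258] tip(guard) (-0.029, -0.044, 0.252) body (-0.106, 0.037, 0.293) wrist [0.39 0.18 0.39]
path
[1.84, 0.9, -0.83, 2.47, 3.54, 1.14, 1.6] tcp [ 0.362 -0.57   0.298] tip(guard) (-0.113, -0.528, 0.294) body (-0.22, -0.48, 0.314) wrist [ 0.08 -0.35  0.36]
[1.52, 0.92, -0.75, 2.43, 3.26, 1.17, 1.58] tcp [ 0.45  -0.537  0.229] tip(guard) (-0.035, -0.476, 0.223) body (-0.139, -0.43, 0.26) wrist [ 0.17 -0.33  0.35]
[1.21, 0.93, -0.68, 2.4, 2.99, 1.2, 1.56] tcp [ 0.52  -0.48   0.165] tip(guard) (0.019, -0.403, 0.157) body (-0
[... 288 characters left out ...]
(0.052, -0.237, 0.069) body (-0.03, -0.186, 0.139) wrist [ 0.39 -0.12  0.3 ]
[0.28, 0.98, -0.46, 2.31, 2.17, 1.3, 1.49] tcp [ 0.598 -0.241  0.065] tip(guard) (0.035, -0.156, 0.054) body (-0.041, -0.096, 0.124) wrist [ 0.42 -0.02  0.29]
[-0.03, 1.0, -0.38, 2.28, 1.9, 1.33, 1.47] tcp [ 0.582 -0.157  0.069] tip(guard) (0.0, -0.079, 0.058) body (-0.073, -0.011, 0.123) wrist [0.41 0.09 0.27]
[-0.34, 1.01, -0.31, 2.25, 1.62, 1.36, 1.45] tcp [ 0.548 -0.075  0.088] tip(guard) (-0.052, -0.008, 0.079) body (-0.126, 0.068, 0.134) wrist [0.38 0.2  0.26]
[-0.65, 1.03, -0.23, 2.22, 1.35, 1.4, 1.43] tcp [0.494 0.003 0.118] tip(guard) (-0.122, 0.055, 0.112) body (-0.199, 0.136, 0.152) wrist [0.32 0.3  0.25]
```

```bash
cat > rows.py <<'E'
from path import *
from plant import telemetry
def rows(q1,n,mx=10,q0=None):
    s=telemetry.observe(); q0=s["joint_positions"] if q0 is None else q0
    pr=[fk(P,q0+(q1-q0)*t,S) for t in np.linspace(0,1,n+1)]
    for (x,A,_),(y,B,_) in list(zip(pr,pr[1:]))[:mx]:
        rv=(B*A.inv()).as_rotvec(); sh=(y-x)*100
        print([rv.round(3).tolist(),sh.round(1).tolist(),0],"|",np.linalg.norm(rv).round(3),np.linalg.norm(sh).round(2))
pre=np.array([.494,.003,.118]); q2=ik(pre+[0,0,.13],T,[-.65,.9,-.23,2.2,1.35,1.4,1.5])[0]
E
python3 - <<'E'
from rows import *
print(q2.round(2)); qa=q2.copy(); qa[0]=1.3
q0=telemetry.observe()["joint_positions"]
for t in np.linspace(0,1,5): show(q0+(qa-q0)*t)
for t in np.linspace(0,1,7): show(qa+(q2-qa)*t)
rows(qa,20)
E
```

```text
[-0.61  0.74 -0.29  2.24  1.25  1.46  1.69]
[1.84, 0.9, -0.83, 2.47, 3.54, 1.14, 1.6] tcp [ 0.362 -0.57   0.298] tip(guard) (-0.113, -0.528, 0.294) body (-0.22, -0.48, 0.314) wrist [ 0.08 -0.35  0.36]
[1.7, 0.86, -0.69, 2.41, 2.97, 1.22, 1.62] tcp [ 0.232 -0.678  0.215] tip(guard) (-0.221, -0.67, 0.208) body (-0.285, -0.581, 0.253) wrist [ 0.1  -0.37  0.36]
[1.57, 0.82, -0.56, 2.35, 2.4, 1.3, 1.64] tcp [ 0.06  -0.697  0.183] tip(guard) (-0.394, -0.731, 0.175) body (-0.397, -0.626, 0.23) wrist [ 0.12 -0.38  0.36]
[1.43, 0.78, -0.43, 2.3, 1.82, 1.38, 1.66] tcp [-0.091 -0.619  0.204] tip(guard) (-0.569, -0.687, 0.196) body (-0.509, -0.598, 0.247) wrist [ 0.15 -0.4   0.37]
[1.3, 0.74, -0.29, 2.24, 1.25, 1.46, 1.69] tcp [-0.163 -0.466  0.248] tip(guard) (-0.681, -0.549, 0.242) body (-0.579, -0.503, 0.282) wrist [ 0.17 -0.4   0.38]
[1.3, 0.74, -0.29, 2.24, 1.25, 1.46, 1.69] tcp [-0.163 -0.466  0.248] tip(guard) (-0.681, -0.549, 0.242) body (-0.579, -0.503, 0.282) wrist [ 0.17 -0.4   0.38]
[0.98, 0.74, -0.29, 2.24, 1.25, 1.46, 1.69] tcp [-0.009 -0.494  0.248] tip(guard) (-0.521, -0.544, 0.2
[... 754 characters left out ...]
003 0.248] tip(guard) (-0.122, 0.055, 0.242) body (-0.199, 0.136, 0.282) wrist [0.32 0.3  0.38]
[[0.036, 0.037, -0.098], [-2.0, -2.8, -1.9], 0] | 0.111 3.93
[[0.032, 0.038, -0.099], [-2.3, -2.5, -1.8], 0] | 0.111 3.88
[[0.029, 0.038, -0.1], [-2.6, -2.2, -1.7], 0] | 0.111 3.82
[[0.026, 0.038, -0.101], [-2.9, -1.9, -1.5], 0] | 0.111 3.76
[[0.023, 0.039, -0.102], [-3.1, -1.5, -1.3], 0] | 0.111 3.71
[[0.02, 0.039, -0.102], [-3.3, -1.1, -1.1], 0] | 0.111 3.66
[[0.018, 0.039, -0.103], [-3.4, -0.8, -0.9], 0] | 0.111 3.61
[[0.016, 0.038, -0.103], [-3.5, -0.4, -0.6], 0] | 0.111 3.57
[[0.014, 0.038, -0.103], [-3.5, 0.0, -0.4], 0] | 0.111 3.54
[[0.013, 0.038, -0.104], [-3.5, 0.4, -0.2], 0] | 0.111 3.51
```

jog_arm(rows=[[[0.036,0.037,-0.098],[-2.0,-2.8,-1.5],0],[[0.032,0.038,-0.099],[-2.3,-2.5,-1.5],0],[[0.029,0.038,-0.1],[-2.6,-2.2,-1.3],0],[[0.026,0.038,-0.101],[-2.9,-1.9,-1.1],0],[[0.023,0.039,-0.102],[-3.1,-1.5,-1.0],0],[[0.02,0.039,-0.102],[-3.3,-1.1,-0.8],0],[[0.018,0.039,-0.103],[-3.4,-0.8,-0.6],0],[[0.016,0.038,-0.103],[-3.5,-0.4,-0.4],0],[[0.014,0.038,-0.103],[-3.5,0.0,-0.3],0],[[0.013,0.038,-0.104],[-3.5,0.4,-0.2],0]])

```text
time_s: 7.25
position: [0.05, -0.6938, 0.2213]
tool_rot: [-2.647, -1.021, -2.355]
contact_force: [0.6, -0.7, -1.0]
gripper_width: 0.0002
grasp_force: 0.0
```

Run:
```python
from rows import *
q0=telemetry.observe()["joint_positions"];show(q0); print(telemetry.observe()["position"])
qa=q2.copy(); qa[0]=.95
for t in np.linspace(0,1,5): show(q0+(qa-q0)*t)
rows(qa,10)
```

```text
[1.54, 0.73, -0.51, 2.34, 2.36, 1.21, 1.66] tcp [ 0.057 -0.698  0.218] tip(guard) (-0.397, -0.733, 0.209) body (-0.398, -0.627, 0.264) wrist [ 0.13 -0.38  0.39]
[ 0.04995119 -0.69379802  0.22132947]
[1.54, 0.73, -0.51, 2.34, 2.36, 1.21, 1.66] tcp [ 0.057 -0.698  0.218] tip(guard) (-0.397, -0.733, 0.209) body (-0.398, -0.627, 0.264) wrist [ 0.13 -0.38  0.39]
[1.39, 0.73, -0.46, 2.32, 2.08, 1.27, 1.67] tcp [ 0.037 -0.67   0.215] tip(guard) (-0.427, -0.709, 0.206) body (-0.406, -0.606, 0.26) wrist [ 0.17 -0.38  0.39]
[1.24, 0.73, -0.4, 2.29, 1.81, 1.34, 1.67] tcp [ 0.02  -0.625  0.219] tip(guard) (-0.456, -0.669, 0.211) body (-0.414, -0.571, 0.263) wrist [ 0.21 -0.36  0.38]
[1.1, 0.73, -0.35, 2.27, 1.53, 1.4, 1.68] tcp [ 0.01  -0.566  0.231] tip(guard) (-0.484, -0.613, 0.224) body (-0.421, -0.523, 0.271) wrist [ 0.26 -0.35  0.38]
[0.95, 0.74, -0.29, 2.24, 1.25, 1.46, 1.69] tcp [ 0.007 -0.494  0.248] tip(guard) (-0.506, -0.541, 0.242) body (-0.425, -0.464, 0.282) wrist [ 0.3  -0.32  0.38]
[[0.008, 0.024, -0.071], [-0.8, 1.0, -0.2], 0] | 0.076 1.29
[[0.007, 0.026, -0.071], [-0.8, 1.2, -0.1], 0] | 0.076 1.45
[[0.006, 0.027, -0.071], [-0.7, 1.5, 0.0], 0] | 0.076 1.64
[[0.006, 0.029, -0.07], [-0.7, 1.7, 0.2], 0] | 0.076 1.85
[[0.005, 0.03, -0.07], [-0.6, 2.0, 0.3], 0] | 0.076 2.06
[[0.005, 0.031, -0.069], [-0.5, 2.2, 0.4], 0] | 0.076 2.28
[[0.005, 0.031, -0.069], [-0.4, 2.4, 0.5], 0] | 0.076 2.5
[[0.005, 0.031, -0.069], [-0.3, 2.6, 0.6], 0] | 0.076 2.72
[[0.005, 0.031, -0.068], [-0.2, 2.8, 0.7], 0] | 0.075 2.93
[[0.005, 0.031, -0.068], [-0.0, 3.0, 0.7], 0] | 0.075 3.13
```

Tracking as the model predicts.

jog_arm(rows=[[[0.008,0.024,-0.071],[-0.8,1.0,-0.1],0],[[0.007,0.026,-0.071],[-0.8,1.2,0],0],[[0.006,0.027,-0.071],[-0.7,1.5,0.1],0],[[0.006,0.029,-0.07],[-0.7,1.7,0.2],0],[[0.005,0.03,-0.07],[-0.6,2.0,0.3],0],[[0.005,0.031,-0.069],[-0.5,2.2,0.4],0],[[0.005,0.031,-0.069],[-0.4,2.4,0.5],0],[[0.005,0.031,-0.069],[-0.3,2.6,0.6],0],[[0.005,0.031,-0.068],[-0.2,2.8,0.7],0],[[0.005,0.031,-0.068],[0,3.0,0.7],0]])

```text
time_s: 8.08
position: [0.0025, -0.4885, 0.2551]
tool_rot: [-3.118, -1.217, -2.63]
contact_force: [0.2, -0.8, 0.1]
gripper_width: -0.0001
grasp_force: 0.0
```

Run:
```python
from rows import *
q0=telemetry.observe()["joint_positions"];show(q0); print(telemetry.observe()["position"])
rows(q2,20,20)
```

```text
[1.07, 0.76, -0.49, 2.25, 1.26, 1.59, 1.65] tcp [ 0.01  -0.491  0.249] tip(guard) (-0.504, -0.538, 0.242) body (-0.424, -0.46, 0.283) wrist [ 0.3  -0.32  0.38]
[ 0.00245836 -0.48854519  0.25508185]
[[0.001, 0.001, 0.078], [3.8, 0.2, -0.0], 0] | 0.078 3.82
[[0.0, 0.001, 0.078], [3.8, 0.5, -0.0], 0] | 0.078 3.82
[[0.0, 0.001, 0.078], [3.7, 0.8, -0.0], 0] | 0.078 3.83
[[0.0, 0.001, 0.078], [3.7, 1.1, -0.0], 0] | 0.078 3.83
[[0.0, 0.001, 0.078], [3.6, 1.4, -0.0], 0] | 0.078 3.83
[[0.0, 0.001, 0.078], [3.5, 1.6, -0.0], 0] | 0.078 3.83
[[0.0, 0.001, 0.078], [3.3, 1.9, -0.0], 0] | 0.078 3.83
[[-0.0, 0.001, 0.078], [3.2, 2.2, -0.0], 0] | 0.078 3.83
[[-0.0, 0.001, 0.078], [3.0, 2.4, -0.0], 0] | 0.078 3.83
[[-0.0, 0.0, 0.078], [2.8, 2.6, -0.0], 0] | 0.078 3.83
[[-0.0, 0.0, 0.078], [2.6, 2.8, -0.0], 0] | 0.078 3.83
[[-0.0, 0.0, 0.078], [2.3, 3.0, -0.0], 0] | 0.078 3.83
[[-0.0, 0.0, 0.078], [2.1, 3.2, 0.0], 0] | 0.078 3.84
[[-0.0, 0.0, 0.078], [1.9, 3.4, 0.0], 0] | 0.078 3.84
[[-0.0, 0.0, 0.078], [1.6, 3.5, 0.0], 0] | 0.078 3.84
[[-0.0, 0.0, 0.078], [1.3, 3.6, 0.0], 0] | 0.078 3.84
[[-0.0, 0.0, 0.078], [1.0, 3.7, 0.0], 0] | 0.078 3.84
[[-0.0, 0.0, 0.078], [0.7, 3.8, 0.0], 0] | 0.078 3.84
[[-0.0, -0.0, 0.078], [0.4, 3.8, 0.0], 0] | 0.078 3.84
[[-0.0, -0.0, 0.078], [0.1, 3.8, 0.0], 0] | 0.078 3.85
```

jog_arm(rows=[[[0,0.001,0.078],[3.8,0.2,0],0],[[0,0.001,0.078],[3.8,0.5,0],0],[[0,0.001,0.078],[3.7,0.8,0],0],[[0,0.001,0.078],[3.7,1.1,0],0],[[0,0.001,0.078],[3.6,1.4,0],0],[[0,0.001,0.078],[3.5,1.6,0],0],[[0,0.001,0.078],[3.3,1.9,0],0],[[0,0.001,0.078],[3.2,2.2,0],0],[[0,0.001,0.078],[3.0,2.4,0],0],[[0,0,0.078],[2.8,2.6,0],0]])

```text
time_s: 8.92
position: [0.3496, -0.3414, 0.2543]
tool_rot: [-3.134, -1.222, -1.828]
contact_force: [0.9, 0.2, -0.2]
gripper_width: 0.0001
grasp_force: 0.0
```

Run:
```python
from rows import *
q0=telemetry.observe()["joint_positions"];show(q0)
```

```text
[0.43, 0.83, -0.73, 2.24, 1.27, 1.78, 1.6] tcp [ 0.358 -0.337  0.246] tip(guard) (-0.188, -0.313, 0.239) body (-0.186, -0.201, 0.28) wrist [ 0.44 -0.01  0.38]
```

jog_arm(rows=[[[0,0,0.075],[2.5,2.8,0],0],[[0,0,0.075],[2.3,3.0,0],0],[[0,0,0.075],[2.1,3.2,0],0],[[0,0,0.075],[1.9,3.4,0],0],[[0,0,0.075],[1.6,3.5,0],0],[[0,0,0.075],[1.3,3.6,0],0],[[0,0,0.075],[1.0,3.7,-0.5],0],[[0,0,0.075],[0.7,3.8,-0.5],0],[[0,0,0.075],[0.4,3.8,-0.5],0],[[0,0,0],[0,0,0],0]])

```text
time_s: 9.75
position: [0.4873, -0.0261, 0.2372]
tool_rot: [-3.134, -1.216, -1.144]
contact_force: [-0.5, -0.3, 0.7]
gripper_width: 0.0001
grasp_force: 0.0
```

Run:
```python
from rows import *
from h import *
s=telemetry.observe(); q0=s["joint_positions"];show(q0); print(s["position"],R.from_euler('xyz',s["tool_rot"]).as_matrix().round(3))
m=optics.camera_model("wrist"); p,d=optics.get_image("wrist"); cv2.imwrite("pics/w1.png",p); np.save("w1d.npy",d); print(m["eye"])
for n in ["mark","sash","jar"]:
    for k in place_of(n,"wrist")[:2]:
        j,i=np.clip(np.round(k["at"]).astype(int),0,[511,383]); dd=float(d[i,j]); print(n,np.round(k["at"],1),round(k["confidence"],2),dd,pt(m,k["at"],dd).round(3))
```

```text
[-0.2, 0.93, -0.87, 2.21, 1.26, 1.91, 1.55] tcp [ 0.49  -0.017  0.227] tip(guard) (-0.122, 0.034, 0.22) body (-0.191, 0.121, 0.262) wrist [0.35 0.29 0.36]
[ 0.48734376 -0.02612737  0.23718055] [[ 0.144 -0.907  0.396]
 [-0.316 -0.421 -0.85 ]
 [ 0.938 -0.003 -0.347]]
[0.43481274 0.08819176 0.36092098]
mark [291.8  54.3] 0.61 0.33332180976867676 [ 0.548 -0.256  0.285]
sash [212.1 265.4] 0.69 0.31756213307380676 [ 0.564 -0.075  0.102]
```

View pics/w1.png

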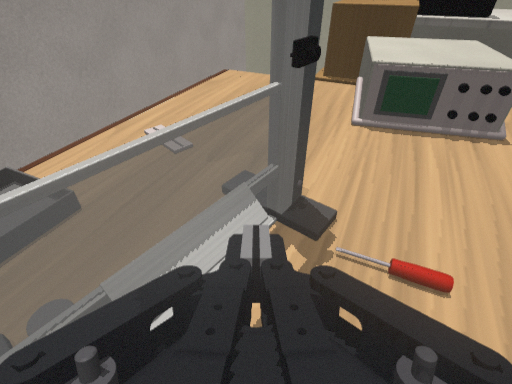

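```bash
cat > sim.py <<'E'
from rows import *
def jac(q):
    x,A,_=fk(P,q,S); J=[]
    for i in range(7):
        e=q.copy(); e[i]+=1e-5; y,B,_=fk(P,e,S); J.append(np.r_[(y-x),(B*A.inv()).as_rotvec()]/1e-5)
    return np.array(J).T
def go(q,dx,rv=(0,0,0),n=40):
    q=np.array(q,float)
    for _ in range(n): q=q+np.linalg.pinv(jac(q))@np.r_[np.array(dx)/n,np.array(rv)/n]
    return q
E
python3 - <<'E'
from sim import *
s=telemetry.observe(); q=s["joint_positions"]; x0=s["position"]; A=R.from_euler('xyz',s["tool_rot"]); d=A.apply([0,0,1]); up=A.apply([1,0,0])
edge=np.array([.558,-.081,.098])-.01*np.r_[H,0]
pre=edge-.025*up-.11*d; ins=edge-.025*up+(.045-.019)*d
print(pre.round(3),ins.round(3),"deltas",(pre-x0).round(3),(ins-pre).round(3))
q=go(q,pre-x0); show(q); q=go(q,ins-pre); show(q); q=go(q,[0,0,.215]); show(q)
E
```

```text
[0.51  0.011 0.112] [ 0.562 -0.105  0.066] deltas [ 0.024  0.046 -0.126] [ 0.052 -0.117 -0.047]
[-0.28, 1.19, -0.77, 2.05, 1.38, 1.91, 1.46] tcp [0.513 0.02  0.102] tip(guard) (-0.109, 0.075, 0.095) body (-0.177, 0.164, 0.136) wrist [0.38 0.33 0.23]
[-0.09, 1.25, -0.65, 2.08, 1.64, 1.83, 1.51] tcp [ 0.565 -0.096  0.055] tip(guard) (-0.032, -0.027, 0.049) body (-0.1, 0.062, 0.09) wrist [0.43 0.21 0.19]
[-0.01, 0.82, -0.8, 2.15, 1.46, 1.82, 1.83] tcp [ 0.564 -0.096  0.27 ] tip(guard) (-0.033, -0.027, 0.264) body (-0.101, 0.062, 0.304) wrist [0.42 0.21 0.4 ]
```

jog_arm(rows=[[[0,0,0],[0.5,0.9,-2.0],0],[[0,0,0],[0.5,0.9,-2.5],0],[[0,0,0],[0.5,0.9,-2.5],0],[[0,0,0],[0.5,0.9,-2.5],0],[[0,0,0],[0.4,0.9,-2.5],0],[[0,0,0],[0,0,-0.6],0],[[0,0,0],[0,0,0],0]])

```text
time_s: 10.53
position: [0.509, 0.0099, 0.1096]
tool_rot: [3.11, -1.217, -1.12]
contact_force: [-0.4, -0.5, 0.4]
gripper_width: -0.0003
grasp_force: 0.0
```

Run:
```python
from sim import *
from h import *
s=telemetry.observe(); q=s["joint_positions"]; x0=s["position"]; A=R.from_euler('xyz',s["tool_rot"]); d=A.apply([0,0,1]); up=A.apply([1,0,0])
edge=np.array([.558,-.081,.098])-.01*np.r_[H,0]; ins=edge-.025*up+(.045-.019)*d
print(q.round(2),x0.round(3),"d",d.round(3),"delta",(ins-x0).round(3))
m=optics.camera_model("wrist"); p,dd=optics.get_image("wrist"); cv2.imwrite("pics/w2.png",p)
M=cut_out("sash","wrist")[0]["pixels"]; v,u=np.nonzero(M&(dd>0)); Q=np.array([pt(m,(a,b),dd[b,a]) for a,b in zip(u,v)])
gx=(Q[:,:2]-C)@G; gy=(Q[:,:2]-C)@H
for lo,hi in ((-.09,-.05),(-.05,0),(0,.05),(.05,.09)):
    k=(gy>lo)&(gy<hi)&(gx<0); 
    if k.sum()>20: i=gx[k].argsort()[:30]; print(lo,np.median(gx[k][i]).round(4),np.median(Q[k][i,2]).round(4))
```

```text
[-0.28  1.2  -0.76  2.06  1.37  1.9   1.45] [0.509 0.01  0.11 ] d [ 0.38  -0.858 -0.346] delta [ 0.053 -0.115 -0.044]Traceback (most recent call last):
  File "<stdin>", line 7, in <module>
IndexError: list index out of range
```

View pics/w2.png

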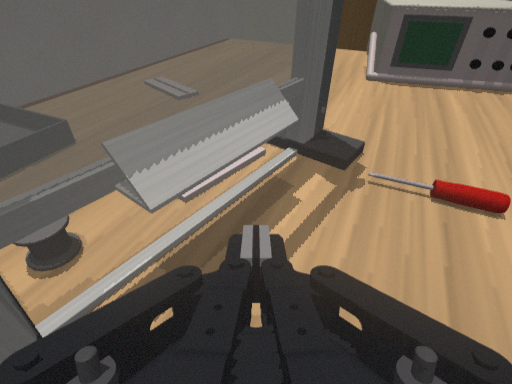

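Run:
```python
from path import *
from h import *
m=optics.camera_model("wrist"); p,dd=optics.get_image("wrist")
for u,v in ((160,199),(190,180),(222,161),(255,143),(285,126)):
    for k in (-3,0,3,6):
        x=pt(m,(u,v+k),float(dd[v+k,u])); print(u,v+k,((x[:2]-C)@G).round(3),((x[:2]-C)@H).round(3),x[2].round(3),end=" | ")
    print()
```

```text
160 196 -0.044 0.093 0.106 | 160 199 -0.044 0.093 0.103 | 160 202 -0.047 0.095 0.103 | 160 205 -0.047 0.096 0.101 | 
190 177 -0.043 0.063 0.106 | 190 180 -0.045 0.064 0.105 | 190 183 -0.047 0.066 0.104 | 190 186 -0.048 0.068 0.103 | 
222 158 -0.044 0.027 0.107 | 222 161 -0.045 0.028 0.105 | 222 164 -0.047 0.03 0.104 | 222 167 -0.048 0.032 0.102 | 
255 140 -0.043 -0.021 0.105 | 255 143 -0.046 -0.018 0.104 | 255 146 -0.047 -0.016 0.102 | 255 149 -0.048 -0.015 0.099 | 
285 123 -0.044 -0.073 0.105 | 285 126 -0.046 -0.07 0.103 | 285 129 -0.048 -0.068 0.101 | 285 132 0.035 -0.206 0.02 |
```

jog_arm(rows=[[[0,0,0],[1.0,-2.3,-0.9],0],[[0,0,0],[1.0,-2.3,-0.9],0],[[0,0,0],[1.1,-2.3,-0.9],0],[[0,0,0],[1.1,-2.3,-0.9],0],[[0,0,0],[1.1,-2.3,-0.9],0],[[0,0,0],[0,0,0],0],[[0,0,0],[0,0,0.8],0],[[0,0,0],[0,0,0.8],0],[[0,0,0],[0,0,0],0]])

```text
time_s: 11.43
position: [0.5617, -0.1024, 0.0835]
tool_rot: [3.115, -1.214, -1.121]
contact_force: [-3.1, -1.3, 0.9]
gripper_width: -0.0001
grasp_force: 1.5
```

```bash
cat > look.py <<'E'
from path import *
from h import *
import sys
s=telemetry.observe(); print(s["time_s"],s["joint_positions"].round(2),s["position"].round(4),s["contact_force"].round(1))
for c in ("top","wrist"):
    m=optics.camera_model(c); p,dd=optics.get_image(c); cv2.imwrite(f"pics/{c}{sys.argv[1]}.png",p)
    r=cut_out("sash",c)
    if r:
        v,u=np.nonzero(r[0]["pixels"]&(dd>0)); Q=np.array([pt(m,(a,b),dd[b,a]) for a,b in zip(u,v)])
        gx=(Q[:,:2]-C)@G; gy=(Q[:,:2]-C)@H
        k=(gx>-.06)&(gx<-.015)&(abs(gy)<.1); 
        # lip top slope: z = z0 + (gx+.052)
        print(c,"slope z-(gx+.052): med",np.median(Q[k,2]-gx[k]-.052).round(4),"top edge z",np.percentile(Q[abs(gx)<.01,2],98).round(4) if (abs(gx)<.01).any() else None,k.sum())
    for k in place_of("sash",c)[:1]+place_of("mark",c)[:1]:
        j,i=np.clip(np.round(k["at"]).astype(int),0,[511,383]); print(c,np.round(k["at"],1),pt(m,k["at"],float(dd[i,j])).round(3))
E
python3 look.py 3
```

```text
11.4333 [-0.08  1.21 -0.66  2.1   1.62  1.83  1.53] [ 0.5617 -0.1024  0.0835] [-3.1 -1.3  0.9]
top slope z-(gx+.052): med 0.0995 top edge z 0.2492 1042
top [276.2 193.9] [ 0.561 -0.078  0.099]
top [377.1 184. ] [ 0.557 -0.273  0.22 ]
wrist slope z-(gx+.052): med 0.0982 top edge z 0.1956 33916
wrist [237. 231.] [ 0.61  -0.163  0.001]
```

jog_arm(rows=[[[0,0,0],[0,0,0.5],0],[[0,0,0],[0,0,0.6],0],[[0,0,0],[0,0,0.6],0],[[0,0,0],[0,0,0.6],0],[[0,0,0],[0,0,0.6],0],[[0,0,0],[0,0,0.6],0],[[0,0,0],[0,0,0.6],0],[[0,0,0],[0,0,0.6],0],[[0,0,0],[0,0,0.6],0],[[0,0,0],[0,0,0],0]])

```text
time_s: 12.67
position: [0.5615, -0.1032, 0.1357]
tool_rot: [3.111, -1.215, -1.118]
contact_force: [-7.7, 3.6, 1.5]
gripper_width: 0.0002
grasp_force: 3.9
```

```bash
python3 look.py 4
```

```text
12.6667 [-0.07  1.11 -0.7   2.13  1.57  1.83  1.6 ] [ 0.5615 -0.1032  0.1357] [-7.7  3.6  1.5]
top slope z-(gx+.052): med 0.1481 top edge z 0.2981 925
top [276.  191.8] [ 0.482 -0.042  0.587]
top [377.3 184.2] [ 0.556 -0.273  0.221]
wrist slope z-(gx+.052): med 0.1469 top edge z 0.2496 31002
wrist [233.5 241.9] [ 0.56  -0.071  0.154]
```

View pics/wrist4.png

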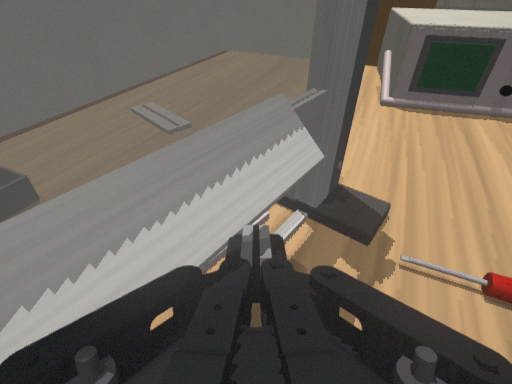

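jog_arm(rows=[[[0,0,0],[0,0,0.6],0],[[0,0,0],[0,0,0.7],0],[[0,0,0],[0,0,0.7],0],[[0,0,0],[0,0,0.7],0],[[0,0,0],[0,0,0.7],0],[[0,0,0],[0,0,0.7],0],[[0,0,0],[0,0,0.7],0],[[0,0,0],[0,0,0.6],0],[[0,0,0],[0,0,0.6],0],[[0,0,0],[0,0,0],0]])

```text
time_s: 13.9
position: [0.5614, -0.1033, 0.196]
tool_rot: [3.112, -1.215, -1.12]
contact_force: [-7.7, 4.0, 0.8]
gripper_width: 0.0001
grasp_force: 4.0
```

```bash
python3 look.py 5
```

```text
13.9 [-0.04  0.99 -0.74  2.15  1.52  1.83  1.69] [ 0.5614 -0.1033  0.196 ] [-7.7  4.   0.8]
top slope z-(gx+.052): med 0.2083 top edge z 0.3577 735
top [378.5 183.2] [ 0.557 -0.273  0.228]
wrist slope z-(gx+.052): med 0.2069 top edge z 0.3099 30678
wrist [234.5 239.5] [ 0.56  -0.073  0.215]
wrist [350.5  28.8] [ 0.549 -0.257  0.285]
```

jog_arm(rows=[[[0,0,0],[0,0,0.6],0],[[0,0,0],[0,0,0.7],0],[[0,0,0],[0,0,0.7],0],[[0,0,0],[0,0,0.7],0],[[0,0,0],[0,0,0.7],0],[[0,0,0],[0,0,0.7],0],[[0,0,0],[0,0,0.7],0],[[0,0,0],[0,0,0.6],0],[[0,0,0],[0,0,0.6],0],[[0,0,0],[0,0,0],0]])

```text
time_s: 15.13
position: [0.5614, -0.1034, 0.2562]
tool_rot: [3.113, -1.216, -1.121]
contact_force: [-6.2, 4.0, 1.5]
gripper_width: -0.0001
grasp_force: 3.7
```

```bash
python3 look.py 6
```

```text
15.1333 [-0.02  0.86 -0.79  2.14  1.48  1.82  1.8 ] [ 0.5614 -0.1034  0.2562] [-6.2  4.   1.5]
top slope z-(gx+.052): med 0.2679 top edge z 0.4175 1704
top [285.3 181.3] [ 0.467 -0.039  0.722]
top [378.5 183.2] [ 0.557 -0.274  0.226]
wrist slope z-(gx+.052): med 0.2669 top edge z 0.3701 30851
wrist [232.6 240.1] [ 0.561 -0.073  0.274]
wrist [335.  103.7] [ 0.55  -0.257  0.283]
```

View pics/wrist6.png

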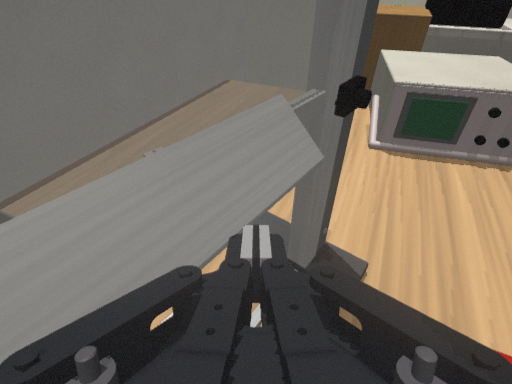

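jog_arm(rows=[[[0,0,0],[0,0,0.4],0],[[0,0,0],[0,0,0.4],0],[[0,0,0],[0,0,0.4],0],[[0,0,0],[0,0,0.3],0],[[0,0,0],[0,0,0.1],0],[[0,0,0],[0,0,0],0]])

```text
time_s: 16.03
position: [0.5613, -0.1034, 0.2711]
tool_rot: [3.11, -1.215, -1.118]
contact_force: [-5.7, 2.8, 0.2]
gripper_width: -0.0
grasp_force: 3.2
```

```bash
python3 look.py 7
python3 - <<'E'
import cv2; p=cv2.imread("pics/wrist7.png"); cv2.imwrite("pics/c7.png",cv2.resize(p[60:200,260:420],None,fx=4,fy=4,interpolation=cv2.INTER_CUBIC))
E
```

```text
16.0333 [-0.01  0.83 -0.8   2.13  1.47  1.82  1.84] [ 0.5613 -0.1034  0.2711] [-5.7  2.8  0.2]
top slope z-(gx+.052): med 0.2829 top edge z 0.4324 2395
top [283.1 179. ] [ 0.468 -0.037  0.726]
top [377.5 184.9] [ 0.553 -0.271  0.228]
wrist slope z-(gx+.052): med 0.2817 top edge z 0.385 30816
wrist [233.7 241.6] [ 0.559 -0.071  0.291]
wrist [334.8 117.9] [ 0.548 -0.256  0.285]
```

View pics/c7.png

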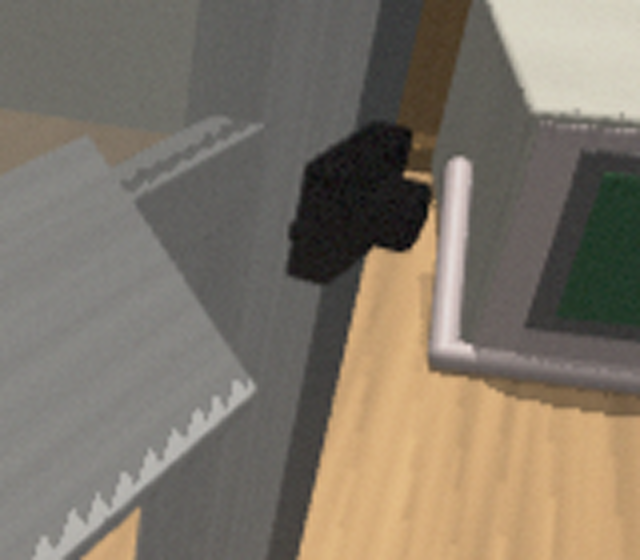

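Run:
```python
from path import *
from h import *
for c,pts in (("wrist",[(332.5,117.5),(333.5,110),(337,102),(332,129),(345,112),(323,156),(318,160)]),("top",[(380,183.5)])):
    m=optics.camera_model(c); p,dd=optics.get_image(c); e=np.array(m["eye"])
    for u in pts:
        r=pt(m,u,1.)-e
        o=[]
        t=(-.025-(e[:2]-C)@G)/(r[:2]@G); x=e+t*r; o.append(("gx",((x[:2]-C)@H).round(3),x[2].round(4)))
        t=(-.176-(e[:2]-C)@H)/(r[:2]@H); x=e+t*r; o.append(("gy",((x[:2]-C)@G).round(3),x[2].round(4)))
        i,j=int(round(u[1])),int(round(u[0])); x=pt(m,u,float(dd[i,j])); o.append(("depth",((x[:2]-C)@G).round(3),((x[:2]-C)@H).round(3),x[2].round(4)))
        print(c,u,o)
```

```text
wrist (332.5, 117.5) [('gx', np.float64(-0.158), np.float64(0.2909)), ('gy', np.float64(-0.018), np.float64(0.2829)), ('depth', np.float64(-0.019), np.float64(-0.173), np.float64(0.2842))]
wrist (333.5, 110) [('gx', np.float64(-0.157), np.float64(0.2982)), ('gy', np.float64(-0.017), np.float64(0.2904)), ('depth', np.float64(-0.012), np.float64(-0.189), np.float64(0.2851))]
wrist (337, 102) [('gx', np.float64(-0.162), np.float64(0.3042)), ('gy', np.float64(-0.019), np.float64(0.2987)), ('depth', np.float64(-0.018), np.float64(-0.179), np.float64(0.2978))]
wrist (332, 129) [('gx', np.float64(-0.162), np.float64(0.2781)), ('gy', np.float64(-0.019), np.float64(0.2712)), ('depth', np.float64(-0.013), np.float64(-0.193), np.float64(0.263))]
wrist (345, 112) [('gx', np.float64(-0.187), np.float64(0.2869)), ('gy', np.float64(-0.029), np.float64(0.2914)), ('depth', np.float64(-0.028), np.float64(-0.18), np.float64(0.2898))]
wrist (323, 156) [('gx', np.float64(-0.151), np.float64(0.2534)), ('gy', np.float64(-0.015), np.float64(0.2384)), ('depth', np.float64(-0.048), np.float64(-0.096), np.float64(0.2872))]
wrist (318, 160) [('gx', np.float64(-0.141), np.float64(0.2538)), ('gy', np.float64(-0.01), np.float64(0.2315)), ('depth', np.float64(-0.047), np.float64(-0.089), np.float64(0.2871))]
top (380, 183.5) [('gx', np.float64(-0.172), np.float64(0.2881)), ('gy', np.float64(-0.022), np.float64(0.2754)), ('depth', np.float64(-0.025), np.float64(-0.173), np.float64(0.2868))]
```

jog_arm(rows=[[[0,0,0],[-0.2,0.05,-0.1],0],[[0,0,0],[-0.4,0.1,-0.3],0],[[0,0,0],[-0.5,0.1,-0.6],0],[[0,0,0],[-0.5,0.1,-0.6],0],[[0,0,0],[-1,1,-0.4],0],[[0,0,0],[-1.2,1.8,-0.2],0],[[0,0,0],[-1.2,2,0],0],[[0,0,0],[-1.5,2,0],0],[[0,0,0],[-1.5,2,0],0],[[0,0,0],[-1.5,2,0],0]])

```text
time_s: 17.37
position: [0.4666, 0.009, 0.2485]
tool_rot: [3.115, -1.216, -1.121]
contact_force: [0.0, -0.3, -0.9]
gripper_width: -0.0
grasp_force: 0.0
```

```bash
python3 look.py 8
```

```text
17.3667 [-0.3   0.9  -0.84  2.17  1.17  1.89  1.55] [0.4666 0.009  0.2485] [ 0.  -0.3 -0.9]
top slope z-(gx+.052): med 0.2831 top edge z 0.4323 2550
top [283.8 176.6] [ 0.562 -0.079  0.287]
top [375.7 184. ] [ 0.558 -0.273  0.211]
wrist slope z-(gx+.052): med 0.2817 top edge z 0.3555 11348
wrist [194.3 102.6] [ 1.026e+00 -6.960e-01  1.000e-03]
wrist [283.3  58.3] [ 0.549 -0.256  0.284]
```

jog_arm(rows=[[[0,0,0],[-0.5,0.5,0],0],[[0,0,0],[0,0,0],0],[[0,0,0],[0,0,0],0],[[0,0,0],[0,0,0],0]])

```text
time_s: 18.1
position: [0.4621, 0.0133, 0.2479]
tool_rot: [3.111, -1.214, -1.118]
contact_force: [0.1, -0.4, 0.6]
gripper_width: -0.0001
grasp_force: 0.0
```

```bash
python3 -c "
from plant import arm; print(arm.close_job())"
```

```text
the job is handed in; nothing more can be done
None
```

The window stands with the underside of its lip at about 0.2825 m by the cameras, 1–2 mm below the marker tip at about 0.284 m. The hand is clear of it and the job was handed in at about 18 s; no verdict came back, and I did not re-measure the loose items.

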